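# Uncover the ice and offer a large cube in tongs over the tumbler

### The job

Serve ice the clean way: take the folded cover off the ice tray by its handle and hang it astride the rail's bar beside the tongs, then take the spring tongs off the rail, close them on the large ice cube and lift it out of the tray. Never touch the large cube with the gripper itself, leave the small cube in the tray, and do not shift the tumbler or knock the jigger, steel cup, corkscrew or muddler. Finish while holding: the gripper keeps hold of the tongs and the tongs keep the cube, still and free of everything else, centred a few centimetres above the mouth of the black tumbler.

Things in the scene. Friction and masses are not known exactly. Their poses are not given: they have to be found in the camera images.
- rail: fixed steel rail on the worktop: a level round bar 10 mm thick, 210 mm long, its axis 160 mm up, on two posts 10 mm thick, 45 mm either side of the middle, feet 38 mm across. Origin on the worktop below the bar's middle; y along the bar, z up. The tongs hang 72 to 84 mm towards +y; the cover's middle goes about 35 to 45 mm towards -y
- rail_bar (a point): middle of the rail's bar, on its axis, same axes as the rail
- cover: loose cover of folded 3 mm steel sheet, house-shaped in section, open below and at both ends: 104 mm long (its y), 90 mm wide (x), sides upright to 32 mm, then two slopes to a ridge with a handle above. Origin centre of underside. 0.14 to 0.22 kg. Starts on the worktop over the tray. To hang: ridge along the bar, either way round; it centres itself if lowered within 10 mm
- cover_ridge (a point): inside of the cover's ridge at the middle of its length, 78 mm above the cover's underside; on the hung cover it lies about 7 mm above the bar's axis
- cover_handle (a point): middle of the cover's handle, 110 mm above the cover's underside: a bar 64 mm long (cover's y), 12 mm wide (cover's x, grip it across this) and 11 mm high, with 27 mm clear between it and the ridge
- tongs: loose steel spring tongs, 0.09 kg, 138 mm high, 18 mm broad (y), hung by their bow on the bar, legs down astride it. Close along their x; z up. Origin inside the bow where the bar touches; the bow rises 3 mm above it. Legs sprung apart; squeezing both closes the tips (about 5 N a side at first, 11 N when closed on the cube). Lift straight up 145 mm to clear the bar
- tongs_grip (a point): place to grip the tongs, between the legs 36 mm below the bow: squeeze the two ribbed finger rests (each 42 mm high, 18 mm broad) from outside along the tongs' x. Here they measure 44 mm over the outsides when open (51 mm at their lower ends) and 37 mm when the tips hold the large cube
- tongs_tips (a point): point midway between the two tip plates, 121 mm below the bow (85 mm below tongs_grip). The plates are 22 mm broad (y) and about 28 mm high and end 15 mm below this point; open they stand 68 mm apart inside (73 mm over their outsides), and they lie parallel when 38 mm apart
- tongs_arm_a (a joint): angle by which the leg on the tongs' +x side is squeezed, rad: 0 sprung open, 0.13 closed on the large cube, 0.20 the stop
- tongs_arm_b (a joint): the same for the leg on the -x side; both legs always close equally
- tray: fixed low steel drip tray on the worktop under the cover: 70 mm (x) by 104 mm (y), floor 6 mm and rim 12 mm above the worktop. Origin centre of its underside, z up. A large and a small ice cube lie in it, side by side along y, which of them at which end varies
- ice_cube: the large clear ice cube, 38 mm, loose, 0.04 to 0.065 kg. Origin centre of its underside, axes along its edges, z up; its free side faces for the tongs are those that look along the tray's x (about its own x)
- cube_center (a point): centre of the large ice cube
- small_cube: the small clear ice cube, 26 mm, loose; stays in the tray. Origin centre of its underside
- tumbler: black glass tumbler, 70 mm across the mouth and 85 mm high, standing on the worktop; origin centre of its underside, z up
- jigger: steel double measure, 45 mm across, 85 mm high, a bystander; origin centre of its underside
- steel_cup: open steel cup, 68 mm across, 80 mm high, a bystander; origin centre of its underside
- corkscrew: black waiter's corkscrew lying flat, 115 mm long (y), 30 mm wide, 13 mm high, a bystander; origin centre of its underside
- muddler: brown wooden muddler lying flat behind the rail, 207 mm long (y), 39 mm thick, a bystander; origin centre of its underside

How it is judged (in metres and radians):
On the way, in this order (a step that is already met when the one before it is completed fails the run):
1. the cover hangs astride the rail's bar and has been let go (z of cover_ridge in the frame of rail_bar between 0 and 0.016 m and x of cover_ridge in the frame of rail_bar between -0.01 and 0.01 m and y of cover_ridge in the frame of rail_bar between -0.075 and 0.075 m and angle between cover's own z axis and vertical below 0.3 rad and contact force between cover and rail above 0.5 N and contact force between cover and the arm below 0.1 N and contact force between cover and the fingers below 0.1 N), for 0.3 s.
2. the gripper has lifted the tongs off the rail (contact force between tongs and the fingers above 1 N and contact force between tongs and rail below 0.1 N and height (world z) of tongs_tips above 0.09 m), for 0.2 s.
3. the large cube is lifted out of the tray between the tips of the tongs (contact force between tongs and the fingers above 1 N and contact force between tongs and ice_cube above 0.5 N and contact force between ice_cube and the fingers below 0.1 N and distance between cube_center and tongs_tips below 0.022 m and height (world z) of cube_center above 0.06 m and contact force between ice_cube and tray below 0.05 N), for 0.3 s.
At the end, for the whole second after the job is handed in: Gripper grips the tongs; only the tongs' tips hold the large cube, still, its centre within 22 mm of the tumbler's axis and 106 to 185 mm above its foot, touching no tumbler or finger. The cover hangs free astride the bar, upright within 0.3 rad. Small cube in the tray, tumbler upright (all of step 1 and contact force between tongs and the fingers above 1 N and contact force between tongs and ice_cube above 0.5 N and contact force between ice_cube and the fingers below 0.1 N and distance between cube_center and tongs_tips below 0.022 m and horizontal distance between cube_center and tumbler below 0.022 m and z of cube_center in the frame of tumbler between 0.106 and 0.185 m and contact force between each of ice_cube, tongs and tumbler below 0.05 N and linear speed of ice_cube below 0.03 m/s and angle between tumbler's own z axis and vertical below 0.1 rad and horizontal distance between small_cube and tray below 0.055 m and height (world z) of small_cube below 0.02 m); the arm keeps its last pose, push and grip.
It fails at once if the gripper or arm touches the large cube (contact force between ice_cube and the fingers above 0.3 N or contact force between ice_cube and the arm above 0.3 N).
It fails at once if the small cube is taken out of the tray (height (world z) of small_cube above 0.03 m or horizontal distance between small_cube and tray above 0.07 m).
It fails at once if the tumbler is shifted or tipped (distance of tumbler from where it was at the start of the episode above 0.02 m or angle between tumbler's own z axis and vertical above 0.3 rad).
It fails at once if a bystander is knocked (distance of any of jigger, steel_cup, corkscrew, muddler from where it was at the start of the episode above 0.03 m).
It also fails if it takes over 51 s, if anything falls off the work surface, if the arm or the gripper's body presses on something with over 40 N, if the wrist force passes 120 N, or if a joint passes its speed limit or range.

### The arm

A 6-joint arm with a two-finger parallel gripper is mounted at the origin on a cart in front of the work surface, level with it; the furniture and walls round the work are solid. World frame = base frame: x ahead of the robot, y to its left, z up, the work surface at z = 0. Lengths are in mm, angles in rad, forces in N, time in s.
With the tool pointing down it reaches from about 325 to 925 mm from the base axis. Payload 3.1 kg.
Tool frame: the origin (TCP) lies between the finger pads; the fingertips stand bot.nose_length ahead of it and the grasp point (between the pads) lies 11 mm behind it (bot.nose_length is the distance from the TCP to the fingertips, in mm); z points along the fingers, y is the line along which they close (so a half turn about z gives the same grasp; the last joint's range is limited). The gripper opens to 85 mm and grips with 20 to 120 N. Pads are 22 mm wide; open, the fingers measure 114 mm over their backs; the gripper's body (76 mm by 85 mm) begins 54 mm behind the grasp point. The pads swing forward as they close: fully open they stand 13 mm farther back than shut.
Start: joints at [-1.427, 0.217, 1.613, -0, 1.311, -0.112], TCP at [158.158, -604.67, 239.3] pointing down, gripper open.
Joint ranges: [-2.75, 2.75], [-0.78, 2.1], [0.31, 2.55], [-1.13, 4.27], [0.13, 2.63], [-2.58, 2.58]. Speed limits (rad/s): [2.79, 2.79, 3.14, 3.14, 3.14, 3.14].

### API

Orientations are given as a 3x3 rotation matrix whose columns are the frame's x, y, z axes.
In Python, from bench import monitor, vision, bot gives the robot as it stands.
- The arm moves only by the tool send_rows, never from a script. Its argument "series" is one flat list of numbers, 7 for each row, row after row: the shift along the world's x, y, z in m, then the turn, a rotation vector about the world's x, y, z in units of 5 degrees (1.0 is 5 degrees), then the opening, from 0 (shut) to 1 (fully open). In form: [dx, dy, dz, wx, wy, wz, jaw, dx, dy, dz, wx, wy, wz, jaw, ...]. A call has 1 to 8 rows; each row is the pose to reach, as a shift and turn from the pose commanded when the call began; what a row does not reach only later rows make up. A row lasts 1/12 s, in which the tool goes at most 41.7 mm and 7.16 degrees, less where a joint would pass 70% of its speed; a pose out of reach is approached as far as the arm can. A call with a gripper value outside its range is refused whole. The fingers move at their own pace and stop on an object; "grip_force" is the grip in N (left out, the last holds). Time passes only in rows, so rows that repeat a pose let the fingers close. It gives the time, the measured TCP pose, the force, the opening and the grip force at its end, in the units of the state.
- monitor.observe(): the state, without advancing time (a new reading comes with each control period).
- vision.capture(name): name is "side" or "top" or "wrist"; returns the picture (384x512x3 uint8, red, green, blue); there is no depth.
- vision.calibration(name): a dict with "K" (3x3 intrinsics, pixels), "T" (4x4, takes a point from camera to world coordinates). Camera axes: x right, y up, looking along -z (the intrinsics and any distortion apply to the point x, -y, -z); pixel columns grow to the right and rows downward; lengths in mm; the calibration is good to about 2 mm. A picture is of the moment at which its call begins: read the wrist's pose just before it. calibration takes no time and is no camera call; for the wrist camera it gives the pose at the moment of the call.
- bot.sign_off(): hands the job in; it is judged then, once.
The state is a dict: "time": time; "joints": joint angles; "qvel": joint speeds; "tau": joint torques, N m; "ee_pos": TCP position; "tool_rot": TCP orientation; "wrist_force": force on the tool from outside, world axes, zero at the start; "torque": the same for the moment, N m; "gripper_width": opening from 0.0 (shut) to 1.0 (fully open); "finger_force": force on a finger pad.
Only numpy, scipy, OpenCV 4.12 (cv2) and the standard library are available. Lean on these libraries where they do the work, as an engineer would, in place of code of your own. Each camera call takes 0.05 s, during which the arm holds its last target. There are 200 camera calls.

## Working session

There is one attempt and no reset: what is moved stays moved. The work goes in short steps, Python scripts to look and compute and a tool call to move; the robot and the scene stay as the last step left them, time stands still between calls to the robot, and variables do not carry over. Pictures are saved under pics/ and viewed, at most 10 in all, crops included, and the job is handed in when it is done.

Besides the shell and the picture viewer there is one more tool, called after "Call:" by a JSON object that holds its "method" and its "body". send_rows: Moves the arm, as the interface text tells. Its arguments: {"type":"object","properties":{"series":{"type":"array"},"grip_force":{"type":"number"}},"required":["series"]}

```bash
mkdir -p pics
python3 - <<'E'
from bench import monitor, vision, bot
import cv2,numpy as np
s=monitor.observe();print({k:np.round(v,3).tolist() for k,v in s.items()},bot.nose_length)
for n in ["side","top"]:
    im=vision.capture(n);c=vision.calibration(n);print(n,c["K"],np.round(c["T"],3),c.keys())
    cv2.imwrite(f"pics/{n}0.png",im[...,::-1])
    np.save(f"pics/{n}0.npy",im)
a=np.hstack([cv2.imread("pics/side0.png"),cv2.imread("pics/top0.png")])
E
```

```text
{'time': 0.0, 'joints': [-1.427, 0.218, 1.615, -0.0, 1.311, -0.112], 'qvel': [-0.0, -0.001, -0.0, 0.002, -0.001, -0.002], 'tau': [0.001, -39.684, -30.385, 0.0, 0.01, 0.0], 'ee_pos': [158.041, -603.845, 237.954], 'tool_rot': [[0.967, 0.253, -0.0], [0.253, -0.967, 0.002], [0.0, -0.002, -1.0]], 'wrist_force': [1.002, -0.962, -0.966], 'torque': [0.041, -0.049, 0.011], 'finger_force': 0.0, 'gripper_width': 1.003} 8.0
side [[369.78002059   0.         258.19642064]
 [  0.         369.78002059 192.75450019]
 [  0.           0.           1.        ]] [[-2.80000e-02 -8.64000e-01  5.03000e-01  1.02750e+03]
 [ 1.00000e+00 -2.60000e-02  1.10000e-02  1.21617e+02]
 [ 4.00000e-03  5.03000e-01  8.64000e-01  8.66652e+02]
 [ 0.00000e+00  0.00000e+00  0.00000e+00  1.00000e+00]] dict_keys(['K', 'T'])
top [[358.33722837   0.         257.86291823]
 [  0.         358.33722837 195.54056948]
 [  0.           0.           1.        ]] [[-2.00000e-03  9.88000e-01 -1.54000e-01  4.61062e+02]
 [-1.00000e+00 -5.00000e-03 -1.70000e-02  9.59060e+01]
 [-1.70000e-02  1.54000e-01  9.88000e-01  9.78758e+02]
 [ 0.00000e+00  0.00000e+00  0.00000e+00  1.00000e+00]] dict_keys(['K', 'T'])
```

View pics/side0.png

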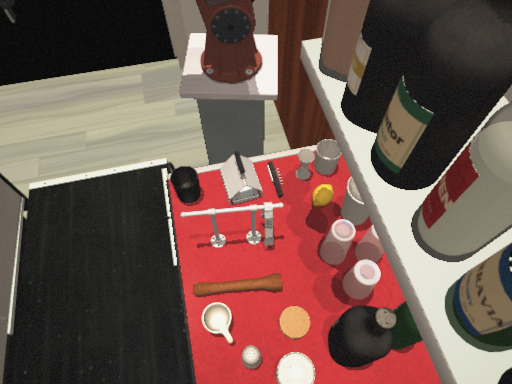

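View pics/top0.png

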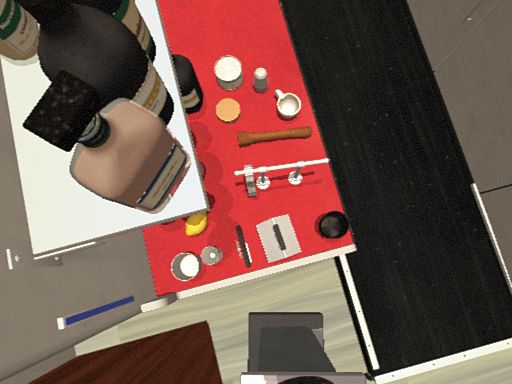

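Side: cover handle at about (239,157), rail bar (184,213)–(281,205), tongs near (268,225), tumbler (186,185). Top: handle (279,236), bar (236,174)–(327,160), tongs (250,182), tumbler (333,225). I'll crop in for precision.

Run:
```python
import cv2
for n,(u0,v0,w,h) in {"side":(165,140,130,110),"top":(225,150,130,115)}.items():
    im=cv2.imread(f"pics/{n}0.png")[v0:v0+h,u0:u0+w]
    im=cv2.resize(im,None,fx=5,fy=5,interpolation=cv2.INTER_CUBIC)
    for i in range(0,w,10):
        cv2.putText(im,str(u0+i),(i*5,8),0,.3,(255,255,0),1);cv2.line(im,(i*5,10),(i*5,16),(255,255,0),1)
    for i in range(0,h,10):
        cv2.putText(im,str(v0+i),(0,i*5+4),0,.3,(255,255,0),1);cv2.line(im,(20,i*5),(26,i*5),(255,255,0),1)
    cv2.imwrite(f"pics/{n}0c.png",im)
```

```text
(no output)
```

View pics/side0c.png

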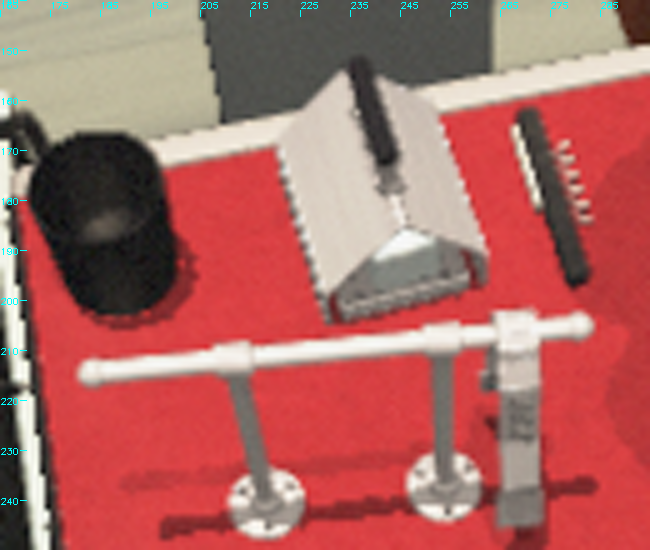

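View pics/top0c.png

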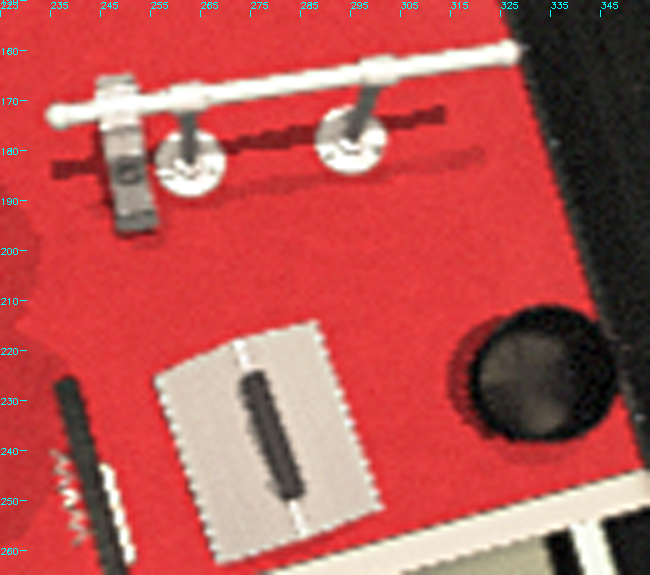

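Side crop: handle ends (236.4,152.8)/(242.8,171.6), bar ends (181.4,214.8)/(283.4,204.8), tongs bow (268,206), tumbler mouth centre about (184.5,174). Top crop: handle (283,248.6)/(275.4,225.6), bar (329,160.2)/(236.6,173.2), bow (248.6,170.5), tumbler mouth about (334,224.5).

```bash
cat > h.py <<'E'
from bench import monitor, vision, bot
import cv2,numpy as np
def PM(c):
    T=np.linalg.inv(c["T"]);return c["K"]@np.diag([1,-1,-1])@T[:3]
def tri(a,b,pa,pb):
    X=cv2.triangulatePoints(PM(a),PM(b),np.float64(pa).reshape(2,1),np.float64(pb).reshape(2,1))[:,0]
    return X[:3]/X[3]
def proj(c,X):
    p=PM(c)@np.append(X,1);return p[:2]/p[2]
def atz(c,p,z):
    d=c["T"][:3,:3]@np.diag([1,-1,-1])@np.linalg.inv(c["K"])@[p[0],p[1],1];o=c["T"][:3,3]
    return o+d*(z-o[2])/d[2]
E
python3 - <<'E'
from h import *
S,T=vision.calibration("side"),vision.calibration("top")
s=lambda x,y:(165+x/5-.4,140+y/5-.4)
t=lambda x,y:(225+x/5-.4,150+y/5-.4)
P={"h+x":((389,158),(252,378)),"h-x":((357,64),(290,493)),"bar-y":((82,374),(520,51)),"bar+y":((592,324),(58,116)),"bow":((516,332),(119,103)),
"foot-":((267,503),(351,139)),"foot+":((445,487),(190,163)),"tumb":((97,173),(545,373)),"ridge+":((412,228),(238,341)),"ridge-":((360,75),(306,535)),
"cornA":((333,320),(317,322)),"cornB":((483,280),(158,380)),"tongtipnear":((520,512),(136,225))}
for k,(a,b) in P.items():
    X=tri(S,T,s(*a),t(*b));print(k,X.round(1),(proj(S,X)-s(*a)).round(1),(proj(T,X)-t(*b)).round(1))
E
```

```text
h+x [524.3  70.3 105.9] [-0.4 -0. ] [-0.4  0. ]
h-x [468.9  51.9 107.7] [-0.1 -0. ] [-0.1  0. ]
bar-y [673.3 -53.8 157.7] [-1.1 -0.1] [-1.1  0.1]
bar+y [643.4 164.  159.2] [-1.5  0. ] [-1.5  0. ]
bow [649.  133.1 160.7] [-0.5  0. ] [-0.5  0. ]
foot- [6.645e+02 1.150e+01 3.000e-01] [-0.6 -0. ] [-0.6  0. ]
foot+ [652.  101.   -2.3] [-0.6  0. ] [-0.6  0. ]
tumb [527.4 -75.6  90.3] [-0.1 -0. ] [-0.1  0. ]
ridge+ [545.2  79.1  74.5] [-1.4 -0. ] [-1.5  0. ]
ridge- [448.4  46.5  70.1] [-1.6 -0. ] [-1.8  0.1]
cornA [561.7  35.5   6. ] [-1.7 -0. ] [-1.8  0.1]
cornB [531.1 118.1  -0.7] [-0.3  0. ] [-0.3  0. ]
tongtipnear [630.3 137.6 -84.7] [-1.8  0. ] [-1.8  0. ]
```

Call:
{"method": "send_rows", "body": {"series": [0.339,0.666,0,0,0,0.76,1,0.339,0.666,0,0,0,0.76,1,0.339,0.666,0,0,0,0.76,1,0.339,0.666,0,0,0,0.76,1,0.339,0.666,0,0,0,0.76,1,0.339,0.666,0,0,0,0.76,1,0.339,0.666,0,0,0,0.76,1,0.339,0.666,0,0,0,0.76,1], "grip_force": 40}}

```text
time: 0.77
ee_pos: [309.5, -305.4, 238.8]
tool_rot: [[0.949, 0.316, -0.0], [0.316, -0.949, 0.001], [0.0, -0.001, -1.0]]
wrist_force: [0.8, -0.4, 0.4]
gripper_width: 0.998
finger_force: 0.0
```

Call:
{"method": "send_rows", "body": {"series": [0.187,0.367,-0.02,0,0,0,1,0.187,0.367,-0.02,0,0,0,1,0.187,0.367,-0.02,0,0,0,1,0.187,0.367,-0.02,0,0,0,1,0.187,0.367,-0.02,0,0,0,1,0.187,0.367,-0.02,0,0,0,1,0.187,0.367,-0.02,0,0,0,1,0.187,0.367,-0.02,0,0,0,1]}}

```text
time: 1.43
ee_pos: [460.7, -8.8, 222.9]
tool_rot: [[0.948, 0.317, 0.0], [0.317, -0.948, -0.0], [-0.0, 0.0, -1.0]]
wrist_force: [0.9, -1.7, -0.4]
gripper_width: 0.996
finger_force: 0.0
```

Run:
```python
from h import *
s=monitor.observe();print(s["time"],s["ee_pos"].round(1) if hasattr(s["ee_pos"],"round") else s["ee_pos"],s["joints"])
```

```text
1.4333 [460.7  -8.8 222.9] [-1.71396914e-01 -1.28482353e-01  2.00379226e+00 -1.92868527e-04
  1.26619669e+00  1.07698042e+00]
```

Call:
{"method": "send_rows", "body": {"series": [0.036,0.07,-0.01,0,0,0,1,0.036,0.07,-0.02,0,0,0,1,0.036,0.07,-0.035,0,0,0,1,0.036,0.07,-0.035,0,0,0,1,0.036,0.07,-0.035,0,0,0,1]}}

```text
time: 1.85
ee_pos: [495.0, 59.3, 186.6]
tool_rot: [[0.948, 0.318, -0.004], [0.318, -0.948, -0.0], [-0.004, -0.001, -1.0]]
wrist_force: [0.0, -0.4, 0.2]
gripper_width: 1.005
finger_force: 0.0
```

Run:
```python
from h import *
s=monitor.observe();c=vision.calibration("wrist");im=vision.capture("wrist");print(s["ee_pos"],np.round(c["T"],3),c["K"][0])
cv2.imwrite("pics/w1.png",im[...,::-1])
for n,p in {"h+":(524.3,70.3,110),"h-":(468.9,51.9,110)}.items(): print(n,proj(c,np.array(p)))
```

```text
[495.01665173  59.3005692  186.58920543] [[ 3.18000e-01  9.13000e-01  2.56000e-01  5.59394e+02]
 [-9.48000e-01  3.06000e-01  8.50000e-02  8.11460e+01]
 [-1.00000e-03 -2.70000e-01  9.63000e-01  3.21382e+02]
 [ 0.00000e+00  0.00000e+00  0.00000e+00  1.00000e+00]] [270.79686239   0.         260.44482781]
h+ [259.52674933 165.44421841]
h- [259.4086342  233.74558977]
```

View pics/w1.png

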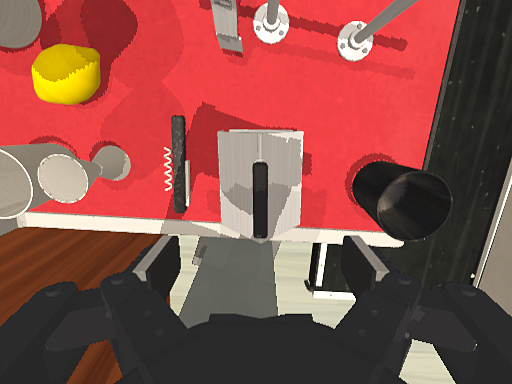

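Wrist view: handle spans (260,162)–(260,237), vs predicted (260,165)–(260,234), so the estimate is confirmed; descending.

Call:
{"method": "send_rows", "body": {"series": [0.001,0.001,-0.03,0,0,0,1,0.001,0.001,-0.06,0,0,0,1,0.001,0.001,-0.086,0,0,0,1,0.001,0.001,-0.086,0,0,0,1,0.001,0.001,-0.086,0,0,0,1]}}

```text
time: 2.32
ee_pos: [496.5, 58.9, 101.9]
tool_rot: [[0.949, 0.315, -0.003], [0.315, -0.949, -0.0], [-0.002, -0.001, -1.0]]
wrist_force: [0.3, -0.1, 1.6]
gripper_width: 1.003
finger_force: 0.0
```

Run:
```python
from h import *
s=monitor.observe();print(s["ee_pos"],s["tool_rot"])
```

```text
[496.48693875  58.93048249 101.85228487] [[ 9.49198414e-01  3.14668180e-01 -2.51130806e-03]
 [ 3.14668985e-01 -9.49201466e-01 -7.81277939e-05]
 [-2.40832162e-03 -7.16071980e-04 -9.99996844e-01]]
```

Call:
{"method": "send_rows", "body": {"series": [0,0.002,-0.002,0,0,0,1,0,0.002,-0.002,0,0,0,0,0,0.002,-0.002,0,0,0,0,0,0.002,-0.002,0,0,0,0,0,0.002,-0.002,0,0,0,0,0,0.002,-0.002,0,0,0,0,0,0.002,-0.002,0,0,0,0,0,0.002,-0.002,0,0,0,0], "grip_force": 50}}

```text
time: 2.98
ee_pos: [498.0, 61.9, 100.5]
tool_rot: [[0.948, 0.317, 0.001], [0.317, -0.948, -0.0], [0.001, 0.001, -1.0]]
wrist_force: [-0.2, -0.7, 0.6]
gripper_width: 0.128
finger_force: 50.2
```

Call:
{"method": "send_rows", "body": {"series": [0,0,0.01,0,0,0,0,0,0,0.03,0,0,0,0,0,0,0.055,0,0,0,0,0,0,0.08,0,0,0,0,0,0,0.11,0,0,0,0,0,0,0.14,0,0,0,0,0,0,0.17,0,0,0,0,0,0,0.195,0,0,0,0]}}

```text
time: 3.65
ee_pos: [497.3, 62.2, 297.6]
tool_rot: [[0.949, 0.317, 0.001], [0.317, -0.949, 0.0], [0.001, 0.0, -1.0]]
wrist_force: [1.1, 0.4, -1.1]
gripper_width: 0.133
finger_force: 49.8
```

Call:
{"method": "send_rows", "body": {"series": [0.008,-0.002,0,0,0,0.7,0,0.022,-0.006,0,0,0,1.9,0,0.036,-0.01,0,0,0,3.2,0,0.05,-0.014,0,0,0,4.5,0,0.064,-0.018,0,0,0,5.8,0,0.078,-0.022,0,0,0,7.1,0,0.092,-0.026,0,0,0,8.4,0,0.105,-0.03,0,0,0,9.6,0]}}

```text
time: 4.32
ee_pos: [602.6, 32.0, 294.8]
tool_rot: [[0.394, 0.919, -0.002], [0.919, -0.394, 0.0], [-0.0, -0.002, -1.0]]
wrist_force: [-1.1, 0.2, -1.6]
gripper_width: 0.125
finger_force: 49.8
```

Call:
{"method": "send_rows", "body": {"series": [0.014,-0.004,0,0,0,1.3,0,0.028,-0.007,0,0,0,2.6,0,0.042,-0.01,0,0,0,3.9,0,0.052,-0.013,0,0,0,5.1,0,0.058,-0.015,0,0,0,5.8,0,0.061,-0.016,0,0,0,6.28,0,0.061,-0.016,0,0,0,6.28,0,0.061,-0.016,0,0,0,6.28,0]}}

```text
time: 4.98
ee_pos: [663.0, 16.2, 294.7]
tool_rot: [[-0.135, 0.991, -0.002], [0.991, 0.135, 0.0], [0.001, -0.002, -1.0]]
wrist_force: [-0.3, -0.3, -2.1]
gripper_width: 0.13
finger_force: 49.8
```

Run:
```python
from h import *
s=monitor.observe();print(s["ee_pos"],s["tool_rot"])
ims=[]
for n,(u0,v0,w,h) in {"side":(160,110,130,140),"top":(225,140,130,140)}.items():
    im=vision.capture(n);cv2.imwrite(f"pics/{n}1.png",im[...,::-1])
    im=cv2.resize(im[v0:v0+h,u0:u0+w,::-1],None,fx=3,fy=3,interpolation=cv2.INTER_CUBIC);ims.append(im)
cv2.imwrite("pics/c1.png",np.hstack(ims))
```

```text
[663.02808235  16.15340791 294.66347261] [[-1.35461698e-01  9.90781138e-01 -1.69239760e-03]
 [ 9.90782427e-01  1.35462440e-01  3.30963692e-04]
 [ 5.57168892e-04 -1.63196490e-03 -9.99998513e-01]]
```

View pics/c1.png

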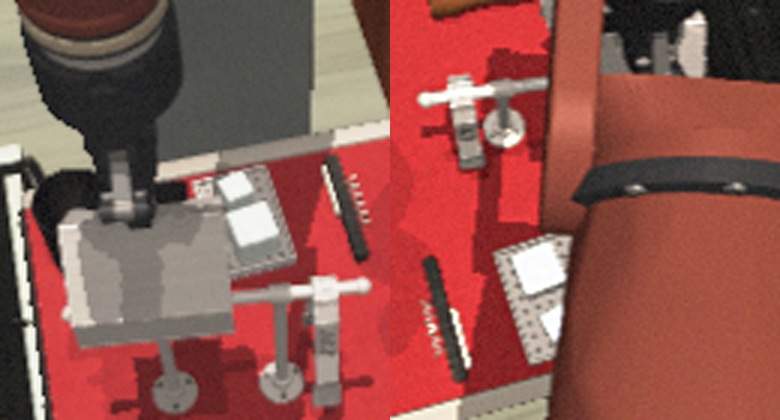

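Cover is held level above the bar; tray shows the large cube at its rail end (side crop (250,225)), small cube behind it at (237,187). Lowering.

Call:
{"method": "send_rows", "body": {"series": [0,0,-0.015,0,0,0,0,0,0,-0.035,0,0,0,0,0,0,-0.06,0,0,0,0,0,0,-0.08,0,0,0,0,0,0,-0.095,0,0,0,0,0,0,-0.102,0,0,0,0,0,0,-0.104,0,0,0,0,0,0,-0.104,0,0,0,0]}}

```text
time: 5.75
ee_pos: [663.4, 16.1, 191.3]
tool_rot: [[-0.137, 0.991, -0.0], [0.991, 0.137, -0.0], [0.0, -0.0, -1.0]]
wrist_force: [0.1, 0.7, -1.4]
gripper_width: 0.132
finger_force: 49.8
```

Call:
{"method": "send_rows", "body": {"series": [0,0,-0.001,0,0,0,0,0,0,-0.002,0,0,0,0,0,0,-0.003,0,0,0,0,0,0,-0.003,0,0,0,0]}}

```text
time: 6.08
ee_pos: [664.4, 16.0, 191.0]
tool_rot: [[-0.137, 0.991, 0.003], [0.991, 0.137, -0.0], [-0.001, 0.002, -1.0]]
wrist_force: [-2.7, 0.3, 4.9]
gripper_width: 0.129
finger_force: 50.6
```

Contact felt (+6 N); releasing.

Call:
{"method": "send_rows", "body": {"series": [0,0,0.001,0,0,0,0.2,0,0,0.001,0,0,0,0.4,0,0,0.001,0,0,0,0.6,0,0,0.001,0,0,0,0.7,0,0,0.001,0,0,0,0.7]}}

```text
time: 6.5
ee_pos: [663.5, 16.0, 188.9]
tool_rot: [[-0.137, 0.991, -0.0], [0.991, 0.137, 0.0], [0.0, -0.0, -1.0]]
wrist_force: [-0.5, -0.3, -0.7]
gripper_width: 0.7
finger_force: 0.0
```

Call:
{"method": "send_rows", "body": {"series": [0,0,0.02,0,0,0,0.7,0,0,0.05,0,0,0,0.7,0,0,0.08,0,0,0,0.8,-0.01,0.06,0.08,0,0,0,0.8,-0.016,0.115,0.08,0,0,0,0.8,-0.016,0.115,0.08,0,0,0,0.8,-0.016,0.115,0.08,0,0,0,0.8]}}

```text
time: 7.08
ee_pos: [646.3, 137.2, 269.4]
tool_rot: [[-0.142, 0.99, -0.0], [0.99, 0.142, 0.004], [0.004, 0.0, -1.0]]
wrist_force: [-0.9, -1.0, 0.2]
gripper_width: 0.802
finger_force: 0.0
```

Run:
```python
from h import *
s=monitor.observe();print(s["time"],s["ee_pos"],s["wrist_force"])
im=vision.capture("side");cv2.imwrite("pics/side2.png",im[...,::-1]);a=cv2.resize(im[130:270,160:290,::-1],None,fx=3,fy=3,interpolation=cv2.INTER_CUBIC)
c=vision.calibration("wrist");w=vision.capture("wrist");np.save("pics/w2T.npy",c["T"]);cv2.imwrite("pics/w2.png",w[...,::-1])
b=np.zeros((420,400,3),np.uint8);b[:300]=cv2.resize(w[...,::-1],(400,300),interpolation=cv2.INTER_AREA)
cv2.imwrite("pics/c2.png",np.hstack([a,b]))
print("grip",proj(c,np.array([647.7,133,129])),"bow",proj(c,np.array([647.7,133,168])))
```

```text
7.0833 [646.32755859 137.16920145 269.35824319] [-0.91730736 -1.04142447  0.21753022]
grip [260.99907743 186.63295492] bow [261.12487078 197.10202171]
```

View pics/c2.png

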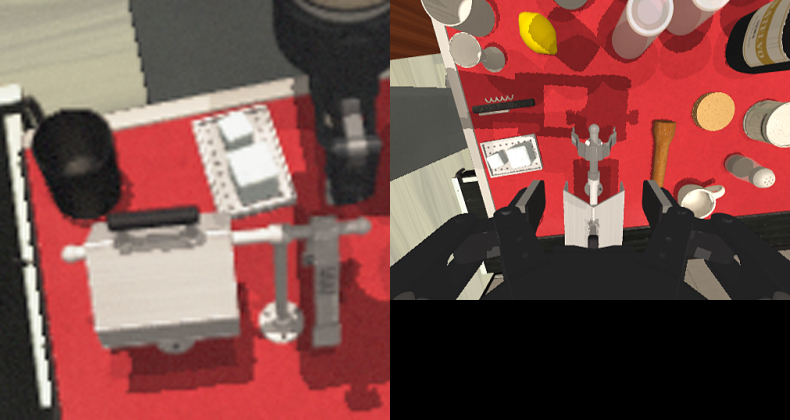

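Cover hangs upright on the bar (side crop ridge (95–230,235)); the wrist view shows the tongs at ≈(261,192), matching the prediction (261,187–197). One crop for measuring tongs and cubes.

Run:
```python
import cv2,numpy as np
w=cv2.imread("pics/w2.png");s=cv2.imread("pics/side2.png")
def crop(im,u0,v0,wd,h,f):
    a=cv2.resize(im[v0:v0+h,u0:u0+wd],None,fx=f,fy=f,interpolation=cv2.INTER_CUBIC)
    for i in range(0,wd,10):cv2.line(a,(i*f,0),(i*f,6),(255,255,0),1);cv2.putText(a,str(u0+i),(i*f,14),0,.3,(255,0,0),1)
    for i in range(0,h,10):cv2.line(a,(0,i*f),(6,i*f),(255,255,0),1);cv2.putText(a,str(v0+i),(7,i*f+4),0,.3,(255,0,0),1)
    return a
A=crop(w,115,165,85,65,4);B=crop(s,220,160,50,50,5);C=crop(w,220,150,80,100,5)
out=np.zeros((600,800,3),np.uint8);out[:260,:340]=A;out[300:550,:250]=B;out[:500,400:800]=C
cv2.imwrite("pics/c3.png",out)
```

```text
(no output)
```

View pics/c3.png

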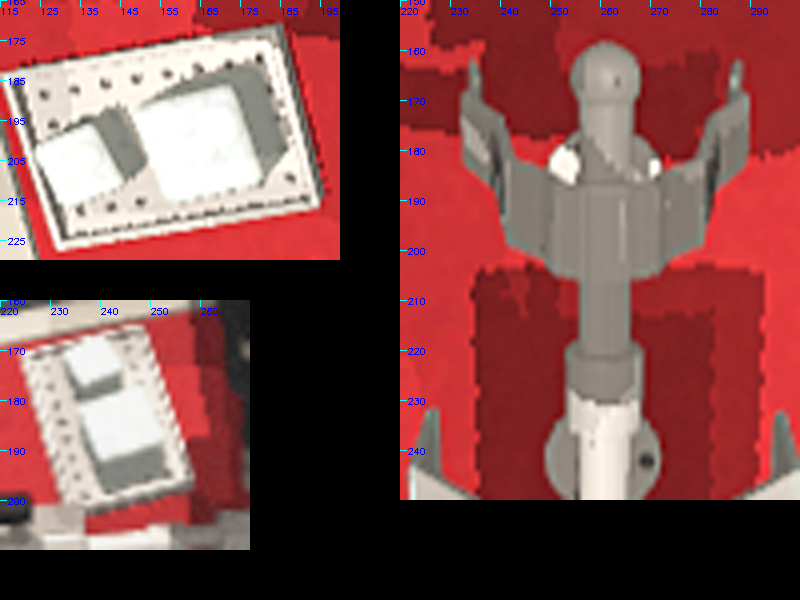

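Run:
```python
from h import *
S=vision.calibration("side");W=vision.calibration("wrist");W["T"]=np.load("pics/w2T.npy")
w=lambda x,y:(115+x/4-.4,165+y/4-.4); s=lambda x,y:(220+x/5-.4,160+y/5-.4)
ang=lambda v:np.degrees(np.arctan2(v[1],v[0])).round(1)
X=tri(S,W,s(120,121),w(201,142));print("cube top",X,proj(S,X)-s(120,121))
q=[atz(W,w(*p),44)[:2] for p in [(140,105),(237,82),(262,180),(165,202)]]
print("corners",np.round(q,1),"mean",np.mean(q,0),[ (ang(q[(i+1)%4]-q[i]),np.linalg.norm(q[(i+1)%4]-q[i]).round(1)) for i in range(4)])
q=[atz(S,s(*p),44)[:2] for p in [(78,105),(140,88),(165,135),(98,155)]]
print("side corners mean",np.mean(q,0),[ (ang(q[(i+1)%4]-q[i]),np.linalg.norm(q[(i+1)%4]-q[i]).round(1)) for i in range(4)])
q=[atz(W,w(*p),12)[:2] for p in [(5,67),(283,25),(322,205),(55,248)]]
print("tray",np.round(q,1),"mean",np.mean(q,0),[ (ang(q[(i+1)%4]-q[i]),np.linalg.norm(q[(i+1)%4]-q[i]).round(1)) for i in range(4)])
```

```text
cube top [519.66102381  71.9550364   39.03557549] [0.03738968 0.04750198]
corners [[500.   84.3]
 [532.6  97.2]
 [543.3  63. ]
 [510.   50. ]] mean [521.47904462  73.61506598] [(np.float64(21.6), np.float64(35.0)), (np.float64(-72.6), np.float64(35.9)), (np.float64(-158.7), np.float64(35.8)), (np.float64(106.1), np.float64(35.8))]
side corners mean [522.27566265  72.2708255 ] [(np.float64(109.8), np.float64(34.1)), (np.float64(26.5), np.float64(31.9)), (np.float64(-69.0), np.float64(36.6)), (np.float64(-158.0), np.float64(32.5))]
tray [[437.8  81.5]
 [538.8 111.9]
 [558.4  43.8]
 [457.1  11.4]] mean [498.04133067  62.15995607] [(np.float64(16.7), np.float64(105.5)), (np.float64(-73.9), np.float64(70.9)), (np.float64(-162.3), np.float64(106.4)), (np.float64(105.4), np.float64(72.7))]
```

Call:
{"method": "send_rows", "body": {"series": [0,0,-0.03,0,0,0,0.8,0,0,-0.06,0,0,0,0.8,0,0,-0.09,0,0,0,0.8,0,0,-0.09,0,0,0,0.8,0,0,-0.09,0,0,0,0.8]}}

```text
time: 7.6
ee_pos: [645.8, 129.5, 176.4]
tool_rot: [[-0.135, 0.991, -0.006], [0.991, 0.135, -0.001], [-0.0, -0.006, -1.0]]
wrist_force: [-0.6, 0.5, 1.2]
gripper_width: 0.804
finger_force: 0.0
```

Run:
```python
from h import *
for i in range(3):
    s=monitor.observe();print(s["ee_pos"],s["joints"],s["tool_rot"][0]);vision.capture("side")
```

```text
[645.78516848 129.53186041 176.38992239] [ 9.16559746e-02  3.45700888e-01  1.57552301e+00 -4.26646335e-04
  1.22646542e+00 -4.38082992e-02] [-0.13519466  0.99080068 -0.00603425]
[647.73738453 129.91748183 179.21445388] [ 9.19328083e-02  3.43745614e-01  1.57245266e+00 -3.42617499e-04
  1.22613038e+00 -4.37467579e-02] [-1.35378582e-01  9.90793694e-01 -7.03268464e-04]
[648.96395518 130.25455573 181.0792493 ] [ 9.22267927e-02  3.42366615e-01  1.57055459e+00 -2.36755079e-04
  1.22583997e+00 -4.37159082e-02] [-0.13560289  0.9907592   0.00283996]
```

Call:
{"method": "send_rows", "body": {"series": [0,0.003,-0.02,0,0,0,0.8,0,0.003,-0.045,0,0,0,0.8,0,0.003,-0.065,0,0,0,0.8,0,0.003,-0.065,0,0,0,0.8,0,0.003,-0.065,0,0,0,0.8,0,0.003,-0.065,0,0,0,0.8]}}

```text
time: 8.25
ee_pos: [648.6, 132.5, 115.4]
tool_rot: [[-0.135, 0.991, 0.001], [0.991, 0.135, -0.001], [-0.001, 0.001, -1.0]]
wrist_force: [0.1, 0.1, -0.2]
gripper_width: 0.802
finger_force: 0.0
```

Call:
{"method": "send_rows", "body": {"series": [0,0,0,0,0,0,0.6,0,0,0,0,0,0,0.52,0,0,0,0,0,0,0.48,0,0,0,0,0,0,0.48,0,0,0,0,0,0,0.48], "grip_force": 40}}

```text
time: 8.67
ee_pos: [649.0, 132.9, 115.6]
tool_rot: [[-0.135, 0.991, 0.003], [0.991, 0.135, 0.0], [-0.0, 0.003, -1.0]]
wrist_force: [0.7, -0.1, 3.5]
gripper_width: 0.477
finger_force: 7.0
```

Call:
{"method": "send_rows", "body": {"series": [0,0,0.01,0,0,0,0.47,0,0,0.025,0,0,0,0.47,0,0,0.045,0,0,0,0.47,0,0,0.07,0,0,0,0.47,0,0,0.095,0,0,0,0.47,0,0,0.12,0,0,0,0.47,0,0,0.145,0,0,0,0.47,0,0,0.165,0,0,0,0.47]}}

```text
time: 9.33
ee_pos: [647.4, 138.5, 284.6]
tool_rot: [[-0.143, 0.99, 0.006], [0.99, 0.143, 0.002], [0.001, 0.006, -1.0]]
wrist_force: [0.6, 0.9, -0.4]
gripper_width: 0.474
finger_force: 7.8
```

Run:
```python
from h import *
s=monitor.observe();print(s["ee_pos"],s["wrist_force"],s["finger_force"])
cs=[]
im=vision.capture("side");cv2.imwrite("pics/side3.png",im[...,::-1]);a=cv2.resize(im[90:250,160:300,::-1],None,fx=3,fy=3,interpolation=cv2.INTER_CUBIC)
w=vision.capture("wrist");cv2.imwrite("pics/w3.png",w[...,::-1]);b=np.zeros((480,380,3),np.uint8);b[:]=cv2.resize(w[144:384,160:350,::-1],(380,480))
cv2.imwrite("pics/c4.png",np.hstack([a,b]))
```

```text
[647.44154579 138.48389552 284.58566232] [ 0.56674877  0.86715502 -0.37128711] 7.774940058588982
```

View pics/c4.png

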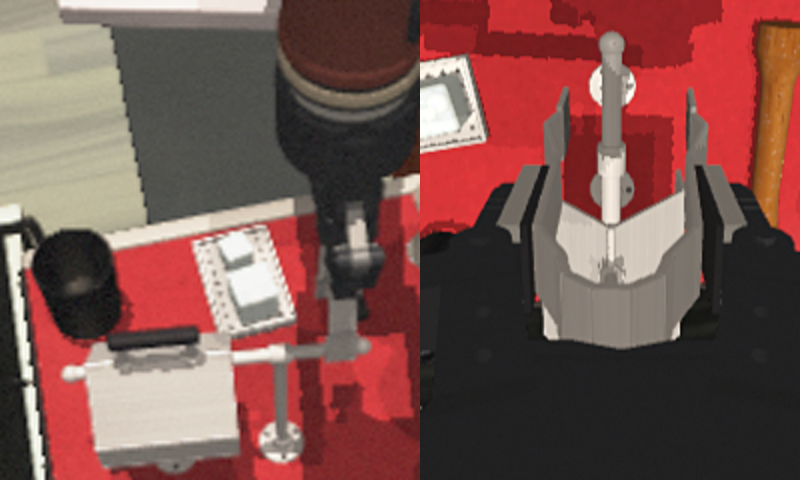

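Tongs are off the bar and hang straight between the pads (tip plates at about (232,188) and (295,188) in the wrist image); cover still hangs level.

Run:
```python
from h import *
s=monitor.observe();c=vision.calibration("wrist");R=np.array(s["tool_rot"]);p=np.array(s["ee_pos"]);print(s["time"],p,s["joints"])
for z in (71.5+15,71.5-13):
  for x in (11,-11):
    for y in (-28,28): print(z,x,y,proj(c,p+R@[x,y,z]).round(1))
```

```text
9.4333 [649.77253015 138.48003072 287.72838869] [ 1.04032083e-01  2.57844558e-01  1.47333335e+00  8.76690896e-04
  1.39690211e+00 -3.90158481e-02]
86.5 11 -28 [227.2 187.8]
86.5 11 28 [293.5 187.8]
86.5 -11 -28 [228.  212.4]
86.5 -11 28 [292.7 212.4]
58.5 11 -28 [222.8 197.2]
58.5 11 28 [298.  197.1]
58.5 -11 -28 [223.8 224.7]
58.5 -11 28 [296.9 224.7]
```

Call:
{"method": "send_rows", "body": {"series": [-0.008,-0.004,0,0,0,-0.7,0.47,-0.022,-0.01,0,0,0,-1.9,0.47,-0.036,-0.017,0,0,0,-3.2,0.47,-0.05,-0.024,0,0,0,-4.5,0.47,-0.062,-0.031,0,0,0,-5.8,0.47,-0.072,-0.037,0,0,0,-7.1,0.47,-0.08,-0.042,0,0,0,-8.4,0.47,-0.088,-0.046,0,0,0,-9.6,0.47]}}

```text
time: 10.1
ee_pos: [557.8, 90.2, 278.5]
tool_rot: [[0.646, 0.763, -0.001], [0.763, -0.646, 0.0], [-0.0, -0.001, -1.0]]
wrist_force: [0.4, -0.4, -0.5]
gripper_width: 0.466
finger_force: 7.8
```

Call:
{"method": "send_rows", "body": {"series": [-0.01,-0.005,0,0,0,-1.3,0.47,-0.02,-0.01,-0.01,0,0,-2.6,0.47,-0.03,-0.015,-0.03,0,0,-3.9,0.47,-0.036,-0.019,-0.05,0,0,-5.1,0.47,-0.039,-0.02,-0.06,0,0,-6,0.47,-0.039,-0.02,-0.065,0,0,-6.3,0.47,-0.039,-0.02,-0.07,0,0,-6.3,0.47,-0.039,-0.02,-0.07,0,0,-6.3,0.47]}}

```text
time: 10.77
ee_pos: [519.0, 69.7, 207.6]
tool_rot: [[0.948, 0.319, -0.003], [0.319, -0.948, 0.0], [-0.002, -0.001, -1.0]]
wrist_force: [-0.3, 0.0, -1.7]
gripper_width: 0.467
finger_force: 7.8
```

Call:
{"method": "send_rows", "body": {"series": [0,0,0,0,0,0,0.48,0,0,0,0,0,0,0.48,0,0,0,0,0,0,0.48]}}

```text
time: 11.02
ee_pos: [521.1, 68.5, 210.0]
tool_rot: [[0.949, 0.316, 0.002], [0.316, -0.949, 0.0], [0.001, 0.0, -1.0]]
wrist_force: [-0.4, 0.7, -1.1]
gripper_width: 0.483
finger_force: 7.5
```

Run:
```python
from h import *
s=monitor.observe();c=vision.calibration("wrist");R=np.array(s["tool_rot"]);p=np.array(s["ee_pos"]);print(s["time"],p.round(1),R.round(3))
w=vision.capture("wrist");cv2.imwrite("pics/w4.png",w[...,::-1])
print("cube top",proj(c,np.array([521.7,72.8,44])),[proj(c,p+R@[0,y,71.5]).round(1) for y in(-27,27)])
cv2.imwrite("pics/c5.png",cv2.resize(w[80:300,160:360,::-1],None,fx=2.7,fy=2.7,interpolation=cv2.INTER_CUBIC))
```

```text
11.0167 [521.1  68.5 210. ] [[ 0.949  0.316  0.002]
 [ 0.316 -0.949  0.   ]
 [ 0.001  0.    -1.   ]]
cube top [257.2008249  178.26373623] [array([227.2, 205.5]), array([294.5, 205.5])]
```

View pics/c5.png

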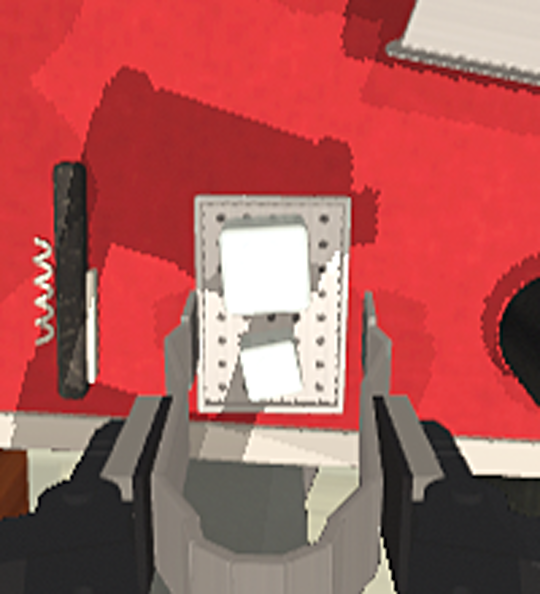

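Last view: large cube top centred at ≈(258.5,179.6), within ~1.5 mm of the estimate; tips centred at ≈(263.7,…), spanning the cube with clearance on both sides. Aligning and descending.

Call:
{"method": "send_rows", "body": {"series": [-0.001,0.004,-0.01,0,0,0,0.48,-0.001,0.004,-0.025,0,0,0,0.49,-0.001,0.004,-0.045,0,0,0,0.49,-0.001,0.004,-0.06,0,0,0,0.49,-0.001,0.004,-0.07,0,0,0,0.49,-0.001,0.004,-0.07,0,0,0,0.49,-0.001,0.004,-0.07,0,0,0,0.49,-0.001,0.004,-0.07,0,0,0,0.49]}}

```text
time: 11.73
ee_pos: [520.3, 72.1, 140.0]
tool_rot: [[0.949, 0.315, 0.002], [0.315, -0.949, 0.0], [0.002, 0.0, -1.0]]
wrist_force: [1.7, 0.1, -0.7]
gripper_width: 0.49
finger_force: 7.1
```

Run:
```python
from h import *
c=vision.calibration("wrist");s=monitor.observe();R=np.array(s["tool_rot"]);p=np.array(s["ee_pos"]);print(s["time"],p.round(1),s["wrist_force"],s["finger_force"])
w=vision.capture("wrist").astype(int);cv2.imwrite("pics/w5.png",w[...,::-1].astype(np.uint8))
print("cube",proj(c,np.array([520.7,71.,44])),[proj(c,p+R@[0,y,71.5]).round(1) for y in(-27,27)])
# bright white blob (cube top), tray rows around it
m=(w.min(2)>235).astype(np.uint8);n,l,st,ce=cv2.connectedComponentsWithStats(m[:,180:340])
for i in np.argsort(-st[1:,4])[:4]+1: print(st[i]+[180,0,0,0,0],ce[i]+[180,0])
for r in (150,170,190):print(r,[int(x) for x in w[r,200:320:3].mean(1)])
```

```text
11.7333 [520.3  72.1 140. ] [ 1.68070566  0.13339765 -0.69900546] 7.117507397197187
cube [262.04166564 197.12357857] [array([227.2, 205.5]), array([294.5, 205.5])]
[ 241  178   41   44 1500] [261.27066667 197.48066667]
[250 231  28  25 535] [263.63738318 242.72336449]
[256  39  41  25 444] [275.40315315  52.6509009 ]
[268  38  18  11  84] [275.88095238  43.77380952]
150 [84, 82, 82, 83, 82, 82, 82, 83, 81, 80, 82, 82, 80, 83, 83, 81, 84, 83, 83, 85, 84, 86, 84, 83, 83, 83, 84, 83, 82, 83, 80, 81, 82, 82, 101, 119, 120, 119, 119, 121]
170 [85, 83, 82, 84, 83, 82, 82, 82, 84, 79, 181, 191, 189, 113, 141, 188, 189, 115, 171, 183, 177, 136, 169, 162, 158, 147, 177, 182, 192, 112, 169, 183, 162, 191, 79, 82, 83, 80, 120, 118]
190 [111, 77, 84, 87, 85, 85, 82, 84, 83, 81, 122, 149, 148, 142, 251, 255, 255, 255, 255, 255, 255, 255, 255, 255, 255, 255, 255, 237, 149, 149, 136, 255, 91, 157, 120, 118, 119, 118, 117, 120]
```

Call:
{"method": "send_rows", "body": {"series": [0,0.001,-0.008,0,0,0,0.49,0,0.001,-0.016,0,0,0,0.49,0,0.001,-0.024,0,0,0,0.49,0,0.001,-0.032,0,0,0,0.49,0,0.001,-0.037,0,0,0,0.49,0,0.001,-0.037,0,0,0,0.49,0,0.001,-0.037,0,0,0,0.49]}}

```text
time: 12.37
ee_pos: [518.9, 73.0, 101.3]
tool_rot: [[0.949, 0.315, -0.002], [0.315, -0.949, 0.0], [-0.002, -0.001, -1.0]]
wrist_force: [0.5, -0.6, -0.3]
gripper_width: 0.49
finger_force: 7.1
```

Call:
{"method": "send_rows", "body": {"series": [0,0,0,0,0,0,0.46,0,0,0,0,0,0,0.43,0,0,0,0,0,0,0.4,0,0,0,0,0,0,0.37,0,0,0,0,0,0,0.34,0,0,0,0,0,0,0.34,0,0,0,0,0,0,0.34], "grip_force": 45}}

```text
time: 12.95
ee_pos: [520.0, 73.0, 102.7]
tool_rot: [[0.949, 0.315, 0.001], [0.315, -0.949, -0.0], [0.001, 0.0, -1.0]]
wrist_force: [0.5, -0.6, 1.9]
gripper_width: 0.423
finger_force: 44.9
```

Call:
{"method": "send_rows", "body": {"series": [0,0,0.004,0,0,0,0.34,0,0,0.012,0,0,0,0.34,0,0,0.024,0,0,0,0.34,0,0,0.04,0,0,0,0.34,0,0,0.06,0,0,0,0.34,0,0,0.08,0,0,0,0.34,0,0,0.1,0,0,0,0.34,0,0,0.12,0,0,0,0.34]}}

```text
time: 13.62
ee_pos: [519.5, 73.1, 224.2]
tool_rot: [[0.949, 0.315, 0.001], [0.315, -0.949, 0.0], [0.001, 0.0, -1.0]]
wrist_force: [-0.4, -0.5, -1.1]
gripper_width: 0.423
finger_force: 44.9
```

Call:
{"method": "send_rows", "body": {"series": [0,0,0.012,0,0,0,0.34,0,0,0.02,0,0,0,0.34,0,0,0.02,0,0,0,0.34,0,0,0.02,0,0,0,0.34,0,0,0.02,0,0,0,0.34]}}

```text
time: 14.03
ee_pos: [518.5, 73.0, 240.7]
tool_rot: [[0.949, 0.315, -0.003], [0.315, -0.949, -0.0], [-0.003, -0.001, -1.0]]
wrist_force: [-1.0, 0.1, -1.7]
gripper_width: 0.423
finger_force: 45.0
```

Run:
```python
from h import *
c=vision.calibration("wrist");s=monitor.observe();R=np.array(s["tool_rot"]);p=np.array(s["ee_pos"]);print(s["time"],p.round(1),s["wrist_force"],s["gripper_width"])
w=vision.capture("wrist").astype(int);cv2.imwrite("pics/w6.png",w[...,::-1].astype(np.uint8))
m=(w.min(2)>235).astype(np.uint8);n,l,st,ce=cv2.connectedComponentsWithStats(m[:,180:340])
for i in np.argsort(-st[1:,4])[:4]+1: print(st[i]+[180,0,0,0,0],ce[i]+[180,0])
print("cube top expected if held",proj(c,p+R@[0,0,102.7-44]))
S,T=vision.calibration("side"),vision.calibration("top")
print("tumb mouth in wrist",proj(c,np.array([527.4,-75.6,85])))
# tumbler: dark blob in side view
for n in("side","top"):
    im=vision.capture(n).astype(int);cv2.imwrite(f"pics/{n}6.png",im[...,::-1].astype(np.uint8))
```

```text
14.0333 [518.5  73.  240.7] [-0.97040884  0.09347349 -1.73550737] 0.42308335563993954
[ 239  189   47   44 1939] [262.37132543 210.97730789]
[208   0  64  16 241] [241.25311203   7.04149378]
[259  59  29  19 222] [272.5045045   69.05405405]
[296  17  38  12 145] [313.67586207  22.37241379]
cube top expected if held [260.90523362 210.80245835]
tumb mouth in wrist [387.16926194 214.32660867]
```

Run:
```python
from h import *
T=np.array([[.318,.913,.256,559.394],[-.948,.306,.085,81.146],[-.001,-.270,.963,321.382],[0,0,0,1]])
c=vision.calibration("wrist");c["T"]=T;S=vision.calibration("side");Tc=vision.calibration("top")
print(proj(c,np.array([527.4,-75.6,85])),"atz w1",atz(c,(414.5,205),85),"side",atz(S,(165+97/5-.4,140+173/5-.4),85),"top",atz(Tc,(225+545/5-.4,150+373/5-.4),85))
```

```text
[411.17492216 207.57124143] atz w1 [530.6102729  -77.34563787  85.        ] side [523.97366509 -76.71668406  85.        ] top [527.83706542 -76.85332651  85.        ]
```

Call:
{"method": "send_rows", "body": {"series": [0,-0.008,0,0,0,0,0.34,0.002,-0.025,0,0,0,0,0.34,0.004,-0.05,0,0,0,0,0.34,0.006,-0.077,0,0,0,0,0.34,0.007,-0.104,0,0,0,0,0.34,0.008,-0.128,0,0,0,0,0.34,0.009,-0.143,0,0,0,0,0.34,0.009,-0.149,0,0,0,0,0.34]}}

```text
time: 14.85
ee_pos: [528.3, -78.7, 241.7]
tool_rot: [[0.95, 0.312, -0.001], [0.312, -0.95, -0.001], [-0.001, 0.001, -1.0]]
wrist_force: [0.5, 0.5, -1.3]
gripper_width: 0.416
finger_force: 45.2
```

Call:
{"method": "send_rows", "body": {"series": [0,0,-0.004,0,0,0,0.34,0,0,-0.01,0,0,0,0.34,0,0,-0.016,0,0,0,0.34,0,0,-0.018,0,0,0,0.34,0,0,-0.018,0,0,0,0.34,0,0,-0.018,0,0,0,0.34,0,0,-0.018,0,0,0,0.34,0,0,-0.018,0,0,0,0.34]}}

```text
time: 15.52
ee_pos: [528.8, -75.7, 224.5]
tool_rot: [[0.949, 0.315, 0.001], [0.315, -0.949, -0.0], [0.001, 0.0, -1.0]]
wrist_force: [0.4, 0.4, -1.5]
gripper_width: 0.417
finger_force: 45.2
```

Call:
{"method": "send_rows", "body": {"series": [0,0,0,0,0,0,0.34,0,0,0,0,0,0,0.34,0,0,0,0,0,0,0.34,0,0,0,0,0,0,0.34,0,0,0,0,0,0,0.34,0,0,0,0,0,0,0.34]}}

```text
time: 16.02
ee_pos: [528.5, -76.0, 224.2]
tool_rot: [[0.949, 0.315, 0.0], [0.315, -0.949, -0.0], [0.0, 0.0, -1.0]]
wrist_force: [0.3, 0.8, -2.0]
gripper_width: 0.423
finger_force: 45.2
```

Run:
```python
from h import *
c=vision.calibration("wrist");s=monitor.observe();R=np.array(s["tool_rot"]);p=np.array(s["ee_pos"]);print(s["time"],p.round(1),s["wrist_force"],s["gripper_width"],s["finger_force"],np.abs(s["qvel"]).max())
w=vision.capture("wrist").astype(int)
m=(w.min(2)>235).astype(np.uint8);n,l,st,ce=cv2.connectedComponentsWithStats(m[:,180:340])
for i in np.argsort(-st[1:,4])[:2]+1: print(st[i]+[180,0,0,0,0],ce[i]+[180,0])
# cube seen from the side: white in place of the black tumbler region
S=vision.calibration("side");X=np.array([p[0],p[1],p[2]-77.7]);q=proj(S,X);im=vision.capture("side").astype(int);print("cube in side",q)
u,v=q.astype(int)
for r in range(v-14,v+22,4):print(r,[int(x) for x in im[r,u-24:u+26:3].mean(1)])
# cover check vs. after hanging
a=cv2.imread("pics/side2.png")[...,::-1].astype(int);print("cover diff",np.abs(a-im)[200:245,190:238].mean())
```

```text
16.0167 [528.5 -76.  224.2] [ 0.30777034  0.81598015 -1.99047952] 0.4232272007676885 45.174173936247826 0.002862361437785786
[ 238  190   48   43 1979] [261.98332491 210.88276908]
[287 249   4  18  30] [288.16666667 258.76666667]
cube in side [179.65111242 161.63019819]
147 [164, 165, 30, 101, 121, 173, 174, 173, 177, 171, 97, 175, 176, 173, 170, 171, 173]
151 [175, 173, 177, 174, 102, 176, 172, 172, 173, 229, 100, 135, 178, 181, 178, 176, 179]
155 [167, 172, 176, 179, 103, 201, 239, 239, 238, 239, 224, 108, 178, 177, 178, 176, 176]
159 [192, 222, 228, 235, 141, 153, 240, 244, 244, 238, 239, 136, 180, 180, 178, 178, 179]
163 [239, 238, 240, 204, 61, 84, 239, 239, 244, 241, 181, 111, 174, 173, 171, 169, 166]
167 [43, 38, 33, 35, 37, 62, 125, 118, 121, 120, 119, 114, 93, 160, 107, 121, 132]
171 [37, 37, 97, 234, 112, 68, 71, 114, 114, 117, 118, 75, 21, 24, 111, 110, 187]
175 [32, 34, 38, 234, 162, 165, 27, 24, 30, 37, 33, 34, 26, 27, 42, 72, 102]
179 [33, 34, 37, 237, 97, 65, 22, 29, 28, 39, 40, 33, 28, 28, 32, 99, 104]
cover diff 1.9310185185185185
```

```bash
python3 -c "
from bench import bot
print(bot.sign_off())"
```

```text
the job is handed in; nothing more can be done
None
```

I handed the job in at about 16 s. The cover hangs on the bar, and the gripper holds the tongs with the large cube about 146 mm up, still and over the tumbler's centre by my measurement. I saw no knocks, but I didn't check the small cube and bystanders at the end, and no verdict came back.

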